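# Preheat the lure moulds

## Task

Get the moulds warming: turn the heat selector back to its off stop, then stand every small aluminium mould from the bench upright and flat in a bay of its own on the warming plate, and swing the keeper bar over them until its tip is home in the catch. Leave the selector off until the keeper is closed, then set it exactly three clicks up from the off stop. Leave the other things on the bench where they are.

Things in the scene. Friction and masses are not known exactly. Their poses are not given: they have to be found in the camera images.
- stand: Warming stand, grey sheet-steel appliance fixed to the bench, 220 (its x) x 320 mm (its y), at another place and yaw each time. Origin: centre of its underside, at bench height; x points away from the robot at yaw 0, y to the left, z up. Left part: dark warming plate. Right part: console 160 x 100 mm, 80 mm high, with the selector. Tallest fixed part: the keeper's catch, 124 mm.
- plate (a point): Centre of the plate's top face, 55 mm above the bench; axes as the stand's. Steel ribs (4 mm thick, 5 mm high) make four bays, two by two, each 58 mm in x and 96 mm in y, centred at x = -31, +31 mm and y = -50, +50 mm from this point. A bay takes one upright mould, its length along the stand's y, loosely; a mould is flat only if it is on no rib.
- pivot (a point): Pivot of the keeper bar on the stand, a vertical axis; 85 mm from the plate's centre along the stand's +x (the plate's far side); this point is 104 mm above the bench.
- keeper (a joint): Steel bar 40 mm wide, 6 thick, 180 long, swinging level about the pivot, underside 101 mm above the bench (6 mm over seated moulds). Rad: 0 = closed, pointing along the stand's -x from the pivot over the plate's middle, tip home in the catch at the near edge; grows swinging out to +y (1.57: along +y), stop at 2.0; starts at 1.6 to 1.95. Stiff (0.12 N m): stays where left; 1.5 N at the knob moves it.
- keeper_knob (a point): Upright round black knob on the keeper bar, 16 mm in diameter, 40 mm tall, 110 mm from the pivot; this point is on its axis, 24 mm above the bar's top face, 131 mm above the bench. It can be pinched from above or pushed.
- selector (a joint): Detented heat switch on the console, vertical axis. Rad: 0 = off, at its end stop, white pointer line towards the stand's -x at the long white mark; grows clockwise seen from above, a click every 0.524 (30 degrees, white dots), six clicks to the other stop at 3.14. A spring pulls it into the nearest click when let go; 0.08 N m takes it to the next. Starts at the third to fifth click.
- selector_grip (a point): Grip of the selector: a black bar 40 mm long, 14 thick, 34 high, on a round skirt 48 mm wide; this point is on the axis at the height to grip: 111 mm above the bench, 12 under the bar's top, 22 above the skirt. Its x axis runs along the bar, pointer at its -x end; at selector angle 0 its axes are the stand's.
- mould1_mid (a point): Lure mould: a bright aluminium block 80 (its x) x 30 (its y) x 40 mm (z), about 0.26 kg, with a dark parting line along its length and round bolt heads, standing upright on the bench with the small dark pour hole up. This point is its centre, 20 mm above what it stands on. All moulds are alike; two to four of them are there, the rest are absent.
- mould2_mid (a point): Lure mould: a bright aluminium block 80 (its x) x 30 (its y) x 40 mm (z), about 0.26 kg, with a dark parting line along its length and round bolt heads, standing upright on the bench with the small dark pour hole up. This point is its centre, 20 mm above what it stands on. All moulds are alike; two to four of them are there, the rest are absent.
- mould3_mid (a point): Lure mould: a bright aluminium block 80 (its x) x 30 (its y) x 40 mm (z), about 0.26 kg, with a dark parting line along its length and round bolt heads, standing upright on the bench with the small dark pour hole up. This point is its centre, 20 mm above what it stands on. All moulds are alike; two to four of them are there, the rest are absent.
- mould4_mid (a point): Lure mould: a bright aluminium block 80 (its x) x 30 (its y) x 40 mm (z), about 0.26 kg, with a dark parting line along its length and round bolt heads, standing upright on the bench with the small dark pour hole up. This point is its centre, 20 mm above what it stands on. All moulds are alike; two to four of them are there, the rest are absent.
- jar_a_mid (a point): Bystander, to be left alone: low amber glass jar, 44 mm across, 55 mm tall; this point is its centre.
- jar_b_mid (a point): Bystander, to be left alone: low clear jar, 44 mm across, 55 mm tall; this point is its centre.
- jar_c_mid (a point): Bystander, to be left alone: low green glass jar, 48 mm across, 60 mm tall; this point is its centre.
- bigmould_mid (a point): Bystander, to be left alone: large plain aluminium block, 130 x 75 x 50 mm, not one of the moulds to be loaded; this point is its centre.
- cup_mid (a point): Bystander, to be left alone: glass cup, 64 mm across, 60 mm tall; this point is its centre.
- weight_mid (a point): Bystander, to be left alone: small brass block 55 x 35 x 18 mm; this point is its centre.
- carton_mid (a point): Bystander, to be left alone: small cardboard box 75 x 55 x 45 mm; this point is its centre.

How it is judged:
By the outcome, as a careful person would: the job done as asked, in the order asked, and still so for the second after the job is handed in, with the robot touching nothing.
Of mould1, mould2, mould3, mould4 only 2 to 4 are there at a start; the rules pass over those that are not, and their reading is None.
At some moment in a run one of mould1, mould2, mould3, mould4 may be knocked a few centimetres aside while the robot is not near it.
It also fails if it takes over 210 s, if anything falls off the work surface, if the arm or the gripper's body presses on something with over 40 N, if the wrist force passes 120 N, or if a joint passes its speed limit or range.

## Robot

A 6-joint arm with a two-finger parallel gripper is mounted at the origin on the work surface. World frame = base frame: x ahead of the robot, y to its left, z up, the work surface at z = 0. Lengths are in m, angles in rad, forces in N, time in s.
With the tool pointing down it reaches from about 0.225 to 0.875 m from the base axis. Payload 3.4 kg.
Tool frame: the origin (TCP) lies at the very end of the fingers, on their centre line; the grasp point (between the pads) lies 19 mm behind it (manip.grasp_offset is the distance from the TCP to the grasp point, in m); x points along the fingers, y is the direction in which the jaws open and shut, and the axes are right-handed (so a half turn about x gives the same grasp; the last joint's range is limited). The gripper opens to 85 mm and grips with 20 to 120 N. Pads are 22 mm wide; open, the fingers measure 114 mm over their backs; the gripper's body (76 mm by 85 mm) begins 54 mm behind the grasp point. The pads swing forward as they close: fully open they stand 13 mm farther back than shut.
Start: joints at [-1.348, 0.276, 1.505, -0, 1.361, -0.121], TCP at [0.194, -0.541, 0.208] pointing down, gripper open.
Joint ranges: [-2.89, 2.89], [-0.75, 2.08], [0.22, 2.7], [-1.18, 4.32], [0.11, 2.71], [-2.7, 2.7]. Speed limits (rad/s): [2.57, 2.57, 3.14, 3.14, 3.14, 3.14].

## Interface

Orientations are given as a unit quaternion [w, x, y, z].
In Python, from rig import manip gives the robot as it stands.
- The arm moves only by the tool step_arm, never from a script. Its argument "increments" is a list of rows, each an object with "grip": the opening, from 0 (shut) to 1 (fully open); "delta_pos": the shift along the world's x, y, z in m, a list of three; "twist": the turn about the world's z in degrees. A call has 1 to 10 rows; each row shifts and turns the commanded pose from where the row before left it; what a row does not reach is not made up. A row lasts 1/12 s, in which the tool goes at most 41.7 mm and 7.16 degrees, less where a joint would pass 70% of its speed; a pose out of reach is approached as far as the arm can. A call with a gripper value outside its range is refused whole. The fingers move at their own pace and stop on an object; "force" is the grip in N (left out, the last holds). Time passes only in rows, so rows that do not move let the fingers close. It gives the time, the measured TCP pose, the force and the opening at its end, in the units of the state.
- manip.get_state(): the state, without advancing time (a new reading comes with each control period).
- manip.get_image(name): name is "side" or "top"; returns a dict with "img" (480x640x3 uint8, red, green, blue), "fx", "fy", "cx", "cy" (pixels), "rvec" (rotation vector, rad) and "tvec" (3), from world to camera coordinates, as OpenCV has them. Camera axes: x right, y down, z forward; pixel columns grow to the right and rows downward; lengths in m; the calibration is good to about 2 mm. A picture is of the moment at which its call begins. There is no depth.
- manip.sign_off(): hands the job in, once; it reports no verdict.
The state is a dict: "clock": time; "qpos": joint angles; "qd": joint speeds; "effort": joint torques, N m; "position": TCP position; "ee_rot": TCP orientation; "contact_force": force on the tool from outside, world axes, zero at the start; "moment": the same for the moment, N m; "width": finger opening in m.
Only numpy, scipy, OpenCV 4.12 (cv2) and the standard library are available. Lean on these libraries where they do the work, as an engineer would, in place of code of your own. Each camera call takes 0.05 s, during which the arm holds its last target. There are 200 camera calls.

## Working session

There is one attempt and no reset: what is moved stays moved. The work goes in short steps, Python scripts to look and compute and a tool call to move; the robot and the scene stay as the last step left them, time stands still between calls to the robot, and variables do not carry over. Pictures are saved under pics/ and viewed, about 12 in all and at most 16, crops included, and the job is handed in when it is done.

Besides the shell and the picture viewer there is one more tool, called after "Call:" as name(argument=value, ...) on one line, values as JSON. step_arm: Moves the arm, as the interface text tells. Its arguments: {"type":"object","properties":{"increments":{"type":"array"},"force":{"type":"number"}},"required":["increments"]}

```bash
ls; mkdir -p pics; cat > h.py <<'E'
import numpy as np, cv2
from rig import manip
def shot(name,fn):
    d=manip.get_image(name); cv2.imwrite(fn,cv2.cvtColor(d['img'],cv2.COLOR_RGB2BGR))
    np.savez(fn[:-4]+'.npz',**{k:np.array(v) for k,v in d.items()}); return d
def load(fn): return dict(np.load(fn))
def K(d): return np.array([[d['fx'],0,d['cx']],[0,d['fy'],d['cy']],[0,0,1.]],float)
def px(d,P): 
    return cv2.projectPoints(np.array(P,float).reshape(-1,1,3),np.array(d['rvec'],float),np.array(d['tvec'],float),K(d),None)[0].reshape(-1,2)
def world(d,uv,z):
    R=cv2.Rodrigues(np.array(d['rvec'],float))[0];t=np.array(d['tvec'],float).ravel();c=-R.T@t
    uv=np.array(uv,float).reshape(-1,2);r=(np.c_[uv,np.ones(len(uv))]@np.linalg.inv(K(d)).T)@R
    return c+r*((z-c[2])/r[:,2])[:,None]
E
python3 - <<'E'
from h import *
for n in('top','side'):
    d=shot(n,f'pics/{n}0.png'); R=cv2.Rodrigues(d['rvec'])[0]; print(n,d['fx'],-R.T@np.ravel(d['tvec']),R.round(2).tolist())
print(manip.get_state())
E
```

```text
pics
top 450.55566165634315 [ 0.41908292 -0.01917622  1.25571416] [[-0.03, -1.0, 0.0], [-1.0, 0.03, -0.07], [0.07, -0.0, -1.0]]
side 556.3224694405278 [0.08255613 0.88567091 0.82139937] [[-0.91, -0.41, -0.01], [-0.23, 0.54, -0.81], [0.34, -0.74, -0.59]]
{'clock': 0.1, 'qpos': array([-1.34799896e+00,  2.76542458e-01,  1.50602033e+00,  1.06530396e-05,
        1.36072405e+00, -1.20972023e-01]), 'qd': array([ 0.00062463, -0.00151166, -0.00206114, -0.00070364,  0.00162686,
       -0.00018843]), 'effort': array([ 1.87112368e-03, -4.17699373e+01, -2.46403921e+01, -1.51962145e-04,
        5.76797436e-03, -7.77954000e-06]), 'position': array([ 0.19369423, -0.54083717,  0.20681466]), 'ee_rot': array([-0.12034402, -0.69666005, -0.12154082,  0.69671366]), 'contact_force': array([ 0.13288238, -0.00766735, -0.39560219]), 'moment': array([ 0.00480542, -0.0185898 ,  0.00309247]), 'width': 0.08576854483868769}
```

View pics/top0.png

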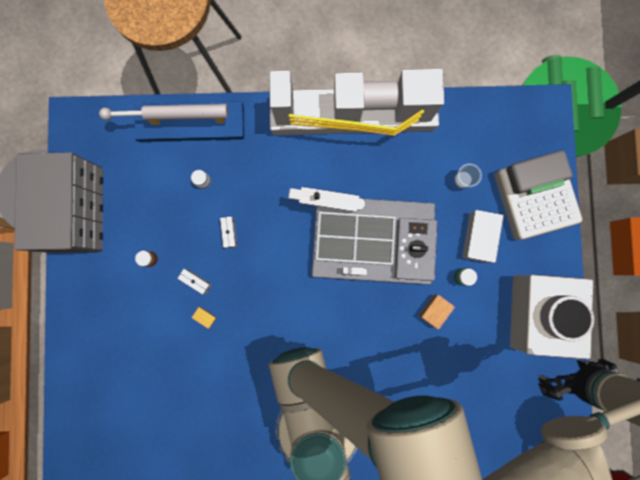

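View pics/side0.png

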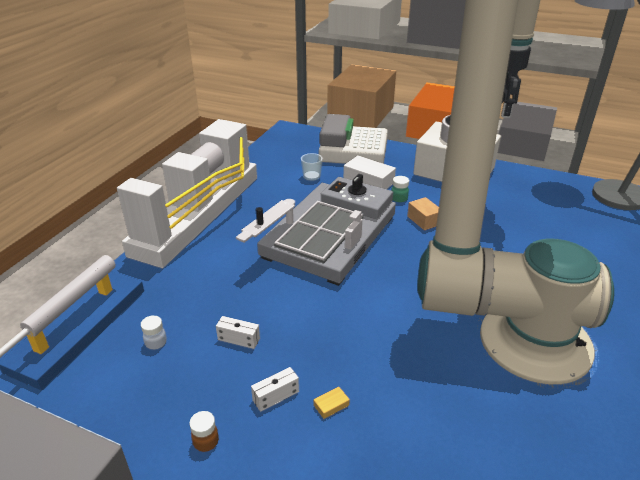

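The top view shows two moulds, at (228,232) and (193,281). The stand is at about (375,242), the keeper is swung out with its knob at (316,196), and the selector is at (417,248). I'll enlarge the top view to measure them.

```bash
python3 - <<'E'
from h import *
d=load('pics/top0.npz'); im=cv2.cvtColor(d['img'],cv2.COLOR_RGB2BGR)
a=cv2.resize(im[180:290,280:445],None,fx=4.8,fy=4.8,interpolation=cv2.INTER_CUBIC)
cv2.imwrite('pics/c1.png',a)
# moulds: bright blobs
g=im.astype(int)
hsv=cv2.cvtColor(im,cv2.COLOR_BGR2HSV)
m=((hsv[...,1]<70)&(hsv[...,2]>120)).astype(np.uint8)
for (x0,x1,y0,y1) in((212,245,205,258),(170,218,260,300)):
    s=np.zeros_like(m);s[y0:y1,x0:x1]=m[y0:y1,x0:x1]
    s=cv2.morphologyEx(s,cv2.MORPH_CLOSE,np.ones((5,5)))
    c=max(cv2.findContours(s,0,2)[0],key=cv2.contourArea)
    r=cv2.minAreaRect(c);b=cv2.boxPoints(r);w=world(d,b,.04);print(r,world(d,[r[0]],.04),np.linalg.norm(np.diff(w,axis=0),axis=1)); 
    e=max([w[1]-w[0],w[2]-w[1]],key=np.linalg.norm);print('yaw',np.degrees(np.arctan2(e[1],e[0])))
print(world(d,[[316,196]],.147),world(d,[[417,248]],.123))
E
```

```text
((227.25743103027344, 231.5742645263672), (30.846153259277344, 13.33349895477295), 84.2894058227539) [[0.54459322 0.231776   0.04      ]] [0.03616825 0.08408835 0.03599898]
yaw -175.0384001975978
((193.12059020996094, 281.1676330566406), (31.06208038330078, 12.885011672973633), 32.47119140625) [[0.41298703 0.32509458 0.04      ]] [0.03431734 0.08427251 0.03422987]
yaw -123.57646903760961
[[ 0.61665856 -0.01178221  0.147     ]] [[ 0.48216188 -0.26262097  0.123     ]]
```

View pics/c1.png

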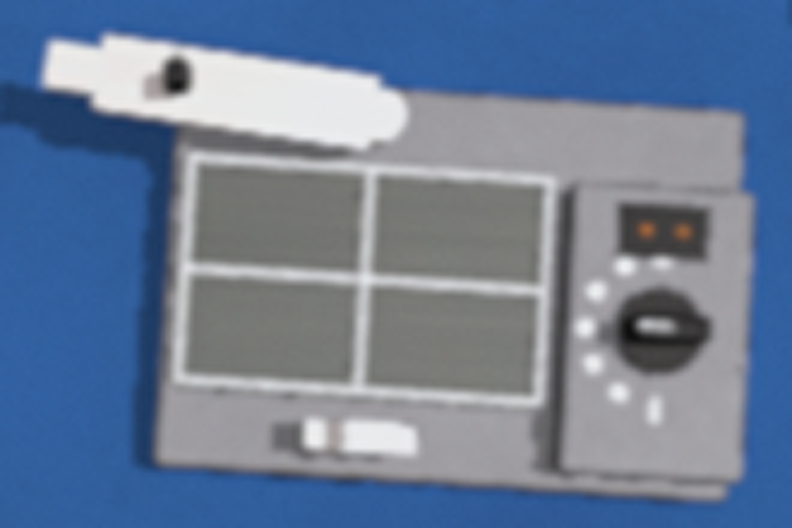

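```bash
cat >> h.py <<'E'
def rz(v,a): c,s=np.cos(a),np.sin(a); v=np.atleast_2d(v); return v@np.array([[c,s],[-s,c]])
E
python3 - <<'E'
from h import *
d=load('pics/top0.npz'); f=lambda p,z: world(d,np.array(p)/4.8+[280-.4,180-.4],z)
C=f([[190,158],[552,180],[540,402],[178,383],[366,280]],.060)[:,:2]
M=np.array([[62,100],[62,-100],[-62,-100],[-62,100],[0,0]])/1e3
c=C.mean(0);A=M;B=C-c;yaw=np.arctan2((A[:,0]*B[:,1]-A[:,1]*B[:,0]).sum(),(A*B).sum())
print('plate',c,'yaw',np.degrees(yaw),'res mm',((C-c)-rz(M,yaw))*1e3)
D=f([[625,266],[597,290],[585,327],[593,363],[618,392]],.080)[:,:2]
S=np.linalg.lstsq(np.c_[2*D,np.ones(5)],(D**2).sum(1),rcond=None)[0][:2]
print('sel dots',S,rz(S-c,-yaw)); w=f([[658,330]],.089)[0,:2];print('skirt',w,rz(w-c,-yaw))
b=f([[672,328]],.123)[0,:2];print('bar',b,rz(b-c,-yaw))
piv=c+rz([.085,0],yaw)[0];k=f([[176,72]],.151)[0,:2];v=rz(k-piv,-yaw)[0];print('piv',piv,'knob',k,np.linalg.norm(v),'ang',np.arctan2(v[1],-v[0]))
for q in[(-.031,.05),(-.031,-.05),(.031,.05),(.031,-.05)]: print(q,c+rz(q,yaw)[0])
from scipy.spatial.transform import Rotation as Ro
q=manip.get_state()['ee_rot'];print(Ro.from_quat([*q[1:],q[0]]).as_matrix().round(3))
E
```

```text
plate [ 0.51655774 -0.1139986 ] yaw -4.760501348157537 res mm [[ 0.72570727  0.89442119]
 [-0.19386032 -0.88134684]
 [ 0.13606965  0.02213939]
 [-0.81133763  0.42961657]
 [ 0.14342102 -0.46483031]]
sel dots [ 0.48300116 -0.27100613] [[-0.02041063 -0.15925079]]
skirt [ 0.48316745 -0.26907035] [[-0.02040556 -0.15730789]]
bar [ 0.48216129 -0.26917438] [[-0.02139962 -0.15749506]]
piv [ 0.60126452 -0.12105283] knob [ 0.61942907 -0.0125566 ] 0.11000628067446797 ang 1.6535925328027359
(-0.031, 0.05) [ 0.48981422 -0.06159837]
(-0.031, -0.05) [ 0.48151514 -0.1612534 ]
(0.031, 0.05) [ 0.55160034 -0.0667438 ]
(0.031, -0.05) [ 0.54330126 -0.16639884]
[[-0.     0.337 -0.941]
 [ 0.002 -0.941 -0.337]
 [-1.    -0.002 -0.   ]]
```

Call:
step_arm(increments=[{"grip": 0.6, "delta_pos": [0.029, 0.027, 0], "twist": 6.5}, {"grip": 0.6, "delta_pos": [0.029, 0.027, 0], "twist": 6.5}, {"grip": 0.6, "delta_pos": [0.029, 0.027, 0], "twist": 6.5}, {"grip": 0.6, "delta_pos": [0.029, 0.027, 0], "twist": 6.5}, {"grip": 0.6, "delta_pos": [0.029, 0.027, 0], "twist": 6.5}, {"grip": 0.6, "delta_pos": [0.029, 0.027, 0], "twist": 6.5}, {"grip": 0.6, "delta_pos": [0.029, 0.027, 0], "twist": 6.5}, {"grip": 0.6, "delta_pos": [0.029, 0.027, 0], "twist": 6.5}, {"grip": 0.6, "delta_pos": [0.029, 0.027, 0], "twist": 6.5}, {"grip": 0.6, "delta_pos": [0.028, 0.028, 0], "twist": 7}])

```text
clock: 0.93
position: [0.4839, -0.2688, 0.2073]
ee_rot: [-0.48, -0.519, -0.48, 0.519]
contact_force: [0.6, -1.0, 0.4]
width: 0.0512
```

Call:
step_arm(increments=[{"grip": 0.6, "delta_pos": [0, 0, 0], "twist": 0}, {"grip": 0.6, "delta_pos": [0, 0, 0], "twist": 0}])

```text
clock: 1.1
position: [0.4837, -0.2686, 0.2071]
ee_rot: [-0.479, -0.52, -0.48, 0.52]
contact_force: [-0.5, -0.2, 0.7]
width: 0.0513
```

```bash
cat >> h.py <<'E'
from scipy.spatial.transform import Rotation as Ro
def st():
    s=manip.get_state();q=s['ee_rot'];m=Ro.from_quat([*q[1:],q[0]]).as_matrix()
    print('t %.2f'%s['clock'],'pos',s['position'].round(4),'jaw %.2f'%np.degrees(np.arctan2(m[1,1],m[0,1])),'F',s['contact_force'].round(2),'Mz %.3f'%s['moment'][2],'w %.4f'%s['width'],'q',s['qpos'].round(2))
E
python3 - <<'E'
from h import *
st();shot('top','pics/top1.png');shot('side','pics/side1.png')
a=cv2.imread('pics/top1.png');b=cv2.imread('pics/side1.png')
cv2.imwrite('pics/v1.png',np.hstack([cv2.resize(a,(400,300)),cv2.resize(b,(400,300))]))
E
```

```text
t 1.10 pos [ 0.4837 -0.2686  0.2071] jaw -4.60 F [-0.45 -0.15  0.68] Mz -0.053 w 0.0513 q [-0.63  0.24  1.55 -0.    1.35 -0.55]
```

View pics/v1.png

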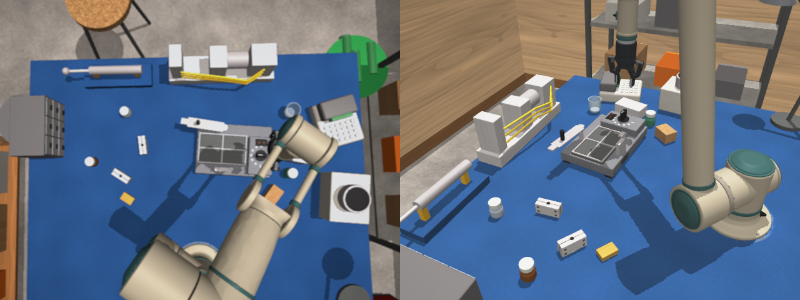

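Call:
step_arm(increments=[{"grip": 0.6, "delta_pos": [-0.001, -0.001, -0.036], "twist": 0}, {"grip": 0.6, "delta_pos": [0, 0, -0.036], "twist": 0}, {"grip": 0.6, "delta_pos": [0, 0, -0.025], "twist": 0}, {"grip": 0.6, "delta_pos": [0, 0, -0.014], "twist": 0}, {"grip": 0.0, "delta_pos": [0, 0, 0], "twist": 0}, {"grip": 0.0, "delta_pos": [0, 0, 0], "twist": 0}, {"grip": 0.0, "delta_pos": [0, 0, 0], "twist": 0}, {"grip": 0.0, "delta_pos": [0, 0, 0], "twist": 0}, {"grip": 0.0, "delta_pos": [0, 0, 0], "twist": 0}, {"grip": 0.0, "delta_pos": [0, 0, 0], "twist": 0}], force=30)

```text
clock: 2.03
position: [0.4818, -0.2728, 0.098]
ee_rot: [-0.48, -0.52, -0.478, 0.521]
contact_force: [-3.2, -2.9, 3.2]
width: 0.0117
```

```bash
python3 -c "
from h import *
st()"
```

```text
t 2.03 pos [ 0.4818 -0.2728  0.098 ] jaw -4.79 F [-3.16 -2.88  3.17] Mz 0.021 w 0.0117 q [-0.64  0.33  1.72 -0.    1.09 -0.55]
```

Call:
step_arm(increments=[{"grip": 0.0, "delta_pos": [0, 0, 0], "twist": 0}, {"grip": 0.0, "delta_pos": [0, 0, 0], "twist": 0}])

```text
clock: 2.2
position: [0.4819, -0.2728, 0.098]
ee_rot: [-0.48, -0.52, -0.478, 0.521]
contact_force: [-4.4, -3.2, 5.7]
width: 0.0117
```

```bash
python3 - <<'E'
from h import *
st();d=shot('side','pics/s2.png')
u,v=px(d,[.482,-.27,.11])[0].astype(int)
cv2.imwrite('pics/s2c.png',cv2.resize(cv2.imread('pics/s2.png')[v-60:v+50,u-75:u+75],None,fx=5,fy=5,interpolation=2))
E
```

```text
t 2.20 pos [ 0.4819 -0.2728  0.098 ] jaw -4.77 F [-4.35 -3.19  5.7 ] Mz -0.041 w 0.0117 q [-0.64  0.33  1.72 -0.    1.09 -0.56]
```

View pics/s2c.png

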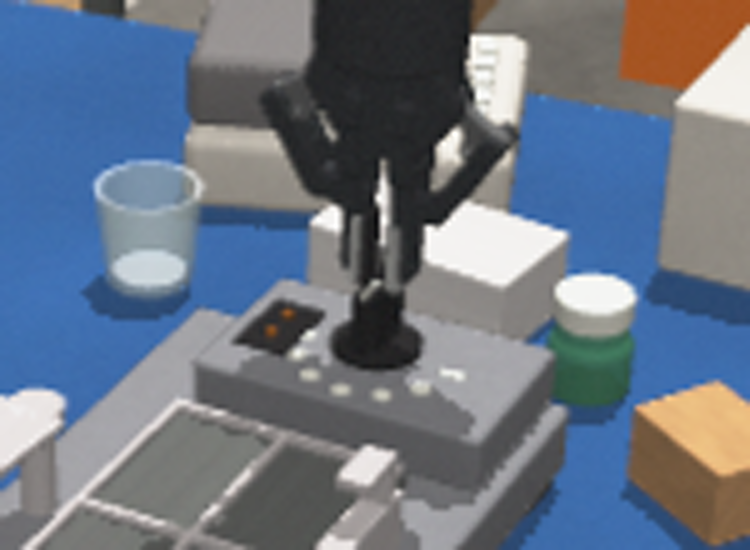

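Gripped at a width of 12 mm. I'll turn it counter-clockwise towards off.

Call:
step_arm(increments=[{"grip": 0.0, "delta_pos": [0, 0, 0], "twist": 7}, {"grip": 0.0, "delta_pos": [0, 0, 0], "twist": 7}, {"grip": 0.0, "delta_pos": [0, 0, 0], "twist": 7}, {"grip": 0.0, "delta_pos": [0, 0, 0], "twist": 7}, {"grip": 0.0, "delta_pos": [0, 0, 0], "twist": 7}, {"grip": 0.0, "delta_pos": [0, 0, 0], "twist": 7}, {"grip": 0.0, "delta_pos": [0, 0, 0], "twist": 7}, {"grip": 0.0, "delta_pos": [0, 0, 0], "twist": 7}, {"grip": 0.0, "delta_pos": [0, 0, 0], "twist": 7}, {"grip": 0.0, "delta_pos": [0, 0, 0], "twist": 7}])

```text
clock: 3.08
position: [0.484, -0.2715, 0.098]
ee_rot: [0.693, 0.15, 0.689, -0.15]
contact_force: [1.2, 0.0, 4.7]
width: 0.0118
```

```bash
python3 -c "
from h import *
st()"
```

```text
t 3.08 pos [ 0.484  -0.2715  0.098 ] jaw 65.49 F [1.22 0.04 4.67] Mz -0.122 w 0.0118 q [-0.64  0.33  1.72  0.    1.09 -1.78]
```

Call:
step_arm(increments=[{"grip": 0.0, "delta_pos": [0, 0, 0], "twist": 7}, {"grip": 0.0, "delta_pos": [0, 0, 0], "twist": 7}, {"grip": 0.0, "delta_pos": [0, 0, 0], "twist": 5}, {"grip": 0.0, "delta_pos": [0, 0, 0], "twist": 3}, {"grip": 0.0, "delta_pos": [0, 0, 0], "twist": 0}])

```text
clock: 3.5
position: [0.4842, -0.2708, 0.0979]
ee_rot: [0.709, 0.018, 0.705, -0.017]
contact_force: [1.8, 0.8, 5.1]
width: 0.012
```

```bash
python3 -c "
from h import *
st()"
```

```text
t 3.50 pos [ 0.4842 -0.2708  0.0979] jaw 87.18 F [1.82 0.8  5.12] Mz -0.158 w 0.0120 q [-0.64  0.33  1.72  0.    1.09 -2.16]
```

Call:
step_arm(increments=[{"grip": 0.3, "delta_pos": [0, 0, 0], "twist": 0}, {"grip": 0.5, "delta_pos": [0, 0, 0], "twist": 0}, {"grip": 0.5, "delta_pos": [0, 0, 0], "twist": 0}, {"grip": 0.6, "delta_pos": [0, 0, 0.03], "twist": 0}, {"grip": 0.6, "delta_pos": [0, 0, 0.04], "twist": 0}, {"grip": 0.6, "delta_pos": [0, 0, 0.04], "twist": 0}])

```text
clock: 4.0
position: [0.4806, -0.2706, 0.2063]
ee_rot: [0.706, 0.018, 0.708, -0.017]
contact_force: [0.8, -1.1, 1.1]
width: 0.051
```

```bash
python3 - <<'E'
from h import *
st();d=shot('side','pics/s3.png')
u,v=px(d,[.482,-.27,.11])[0].astype(int)
cv2.imwrite('pics/s3c.png',cv2.resize(cv2.imread('pics/s3.png')[v-60:v+50,u-75:u+75],None,fx=5,fy=5,interpolation=2))
E
```

```text
t 4.00 pos [ 0.4806 -0.2706  0.2063] jaw 87.16 F [ 0.78 -1.13  1.09] Mz -0.035 w 0.0510 q [-0.64  0.24  1.55  0.    1.35 -2.16]
```

View pics/s3c.png

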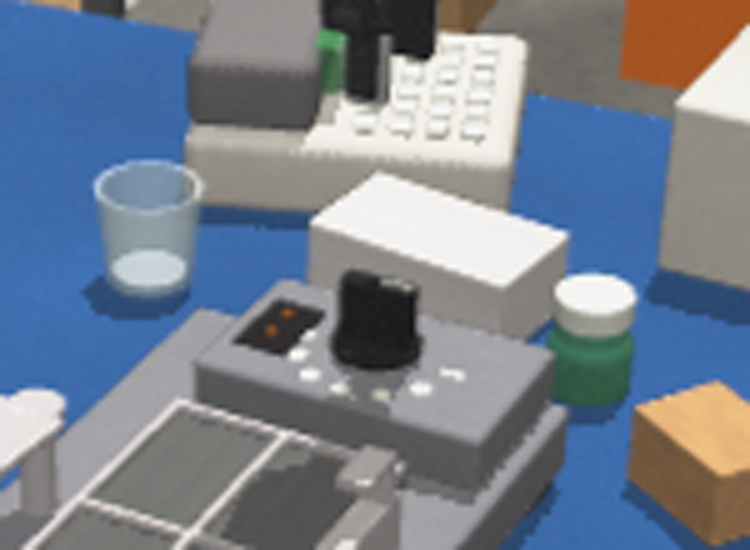

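The selector's pointer is back at the long white mark, so it is off. Next is the first mould.

Call:
step_arm(increments=[{"grip": 0.8, "delta_pos": [0.005, 0.039, 0], "twist": 1}, {"grip": 0.8, "delta_pos": [0.005, 0.039, 0], "twist": 1}, {"grip": 0.8, "delta_pos": [0.005, 0.039, 0], "twist": 1}, {"grip": 0.8, "delta_pos": [0.005, 0.039, 0], "twist": 1}, {"grip": 0.8, "delta_pos": [0.005, 0.039, 0], "twist": 1}, {"grip": 0.8, "delta_pos": [0.005, 0.039, 0], "twist": 1}, {"grip": 0.8, "delta_pos": [0.005, 0.039, 0], "twist": 1}, {"grip": 0.8, "delta_pos": [0.005, 0.039, 0], "twist": 1}, {"grip": 0.8, "delta_pos": [0.005, 0.039, 0], "twist": 0}, {"grip": 0.8, "delta_pos": [0.005, 0.039, 0], "twist": 0}])

```text
clock: 4.88
position: [0.5314, 0.1204, 0.2062]
ee_rot: [0.706, -0.032, 0.707, 0.032]
contact_force: [-0.2, -0.3, -0.3]
width: 0.0683
```

```bash
python3 - <<'E'
from h import *
st();shot('top','pics/top2.png');shot('side','pics/side2.png')
a=cv2.imread('pics/top2.png');b=cv2.imread('pics/side2.png')
cv2.imwrite('pics/v2.png',np.hstack([cv2.resize(a,(400,300)),cv2.resize(b,(400,300))]))
for n in('top','side'):
    x=load(f'pics/{n}0.npz')['img'];y=load(f'pics/{n}2.npz')['img']
    for P in([.545,.233,.03],[.413,.326,.03]):
        u,v=px(load(f'pics/{n}0.npz'),P)[0].astype(int);print(n,u,v,np.abs(x[v-25:v+25,u-25:u+25].astype(int)-y[v-25:v+25,u-25:u+25]).mean())
E
```

```text
t 4.88 pos [0.5314 0.1204 0.2062] jaw 95.17 F [-0.22 -0.26 -0.28] Mz -0.009 w 0.0683 q [ 0.1   0.23  1.57 -0.    1.34 -1.57]
top 227 231 53.4556
top 193 281 31.468666666666667
side 237 328 12.176666666666666
side 274 384 7.231733333333334
```

View pics/v2.png

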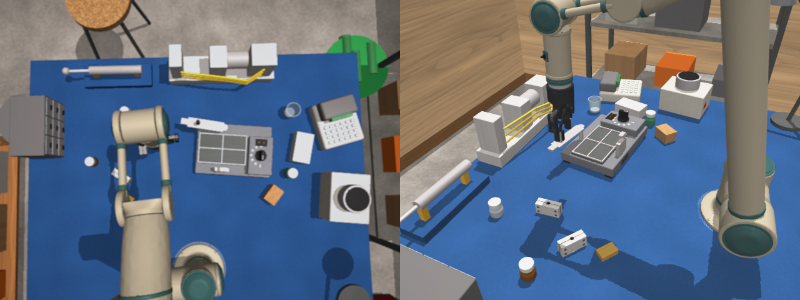

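Call:
step_arm(increments=[{"grip": 0.8, "delta_pos": [0.005, 0.038, 0], "twist": 0}, {"grip": 0.8, "delta_pos": [0.005, 0.038, 0], "twist": 0}, {"grip": 0.8, "delta_pos": [0.003, 0.037, 0], "twist": 0}, {"grip": 0.8, "delta_pos": [0, 0, -0.035], "twist": 0}, {"grip": 0.8, "delta_pos": [0, 0, -0.035], "twist": 0}, {"grip": 0.8, "delta_pos": [0, 0, -0.035], "twist": 0}, {"grip": 0.8, "delta_pos": [0, 0, -0.025], "twist": 0}, {"grip": 0.8, "delta_pos": [0, 0, 0], "twist": 0}])

```text
clock: 5.65
position: [0.5401, 0.2294, 0.0706]
ee_rot: [0.702, -0.033, 0.711, 0.031]
contact_force: [-0.3, -0.1, 0.2]
width: 0.0684
```

```bash
python3 - <<'E'
from h import *
st();d=shot('side','pics/s4.png')
u,v=px(d,[.545,.233,.05])[0].astype(int)
cv2.imwrite('pics/s4c.png',cv2.resize(cv2.imread('pics/s4.png')[v-75:v+45,u-80:u+80],None,fx=5,fy=5,interpolation=2))
E
```

```text
t 5.65 pos [0.5401 0.2294 0.0706] jaw 95.17 F [-0.31 -0.1   0.17] Mz 0.022 w 0.0684 q [ 0.28  0.41  1.67 -0.    1.08 -1.38]
```

View pics/s4c.png

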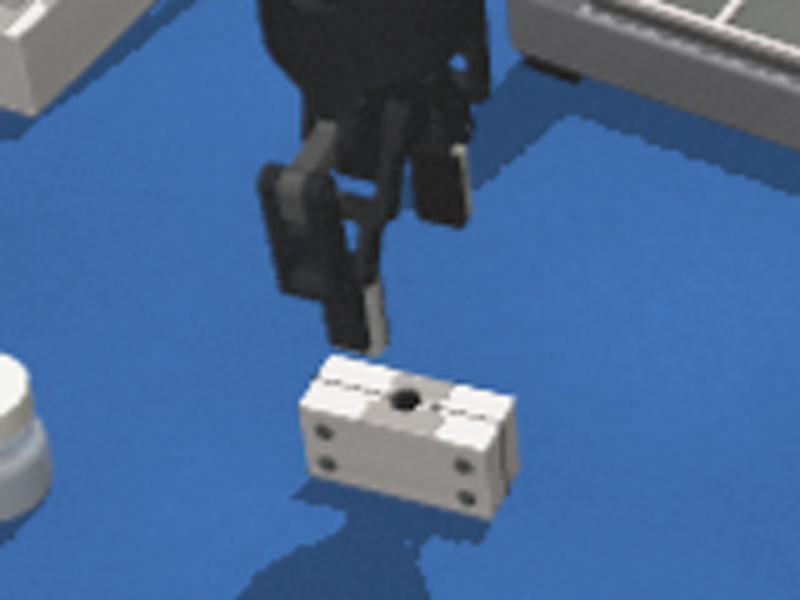

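Call:
step_arm(increments=[{"grip": 0.8, "delta_pos": [0.004, 0.004, -0.02], "twist": 0}, {"grip": 0.8, "delta_pos": [0, 0, -0.026], "twist": 0}, {"grip": 0.8, "delta_pos": [0, 0, -0.017], "twist": 0}, {"grip": 0.8, "delta_pos": [0, 0, 0], "twist": 0}, {"grip": 0.2, "delta_pos": [0, 0, 0], "twist": 0}, {"grip": 0.2, "delta_pos": [0, 0, 0], "twist": 0}, {"grip": 0.2, "delta_pos": [0, 0, 0], "twist": 0}, {"grip": 0.2, "delta_pos": [0, 0, 0], "twist": 0}, {"grip": 0.2, "delta_pos": [0, 0, 0], "twist": 0}], force=45)

```text
clock: 6.45
position: [0.5511, 0.232, 0.0177]
ee_rot: [0.708, -0.035, 0.705, 0.031]
contact_force: [-2.5, -11.4, 15.7]
width: 0.0173
```

```bash
python3 -c "
from h import *
st()"
```

```text
t 6.45 pos [0.5511 0.232  0.0177] jaw 95.38 F [ -2.5  -11.36  15.7 ] Mz -0.010 w 0.0173 q [ 0.29  0.47  1.72 -0.01  0.95 -1.37]
```

```bash
python3 - <<'E'
from h import *
d=shot('side','pics/s5.png')
u,v=px(d,[.545,.233,.05])[0].astype(int)
cv2.imwrite('pics/s5c.png',cv2.resize(cv2.imread('pics/s5.png')[v-75:v+45,u-80:u+80],None,fx=5,fy=5,interpolation=2))
print('proj of tcp',(px(d,[manip.get_state()['position']])[0]-[u-80,v-75])*5, (px(d,[[.545,.233,.04]])[0]-[u-80,v-75])*5)
E
```

```text
proj of tcp [396.02077213 431.24634836] [403.12061997 397.17721537]
```

View pics/s5c.png

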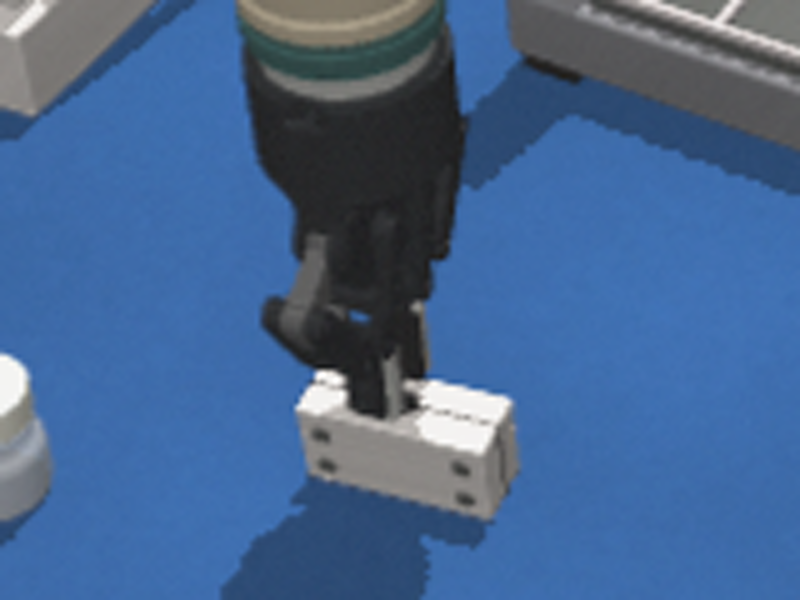

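```bash
python3 - <<'E'
from h import *
print('grasp_offset',manip.grasp_offset)
d=load('pics/s4.npz');u,v=px(d,[.545,.233,.05])[0].astype(int);o=np.array([u-80,v-75])
for z in(.05,.06,.07,.08,.09,.1,.11): print(z,((px(d,[[.537,.270,z],[.543,.189,z]])-o)*5).round().tolist())
d=load('pics/s5.npz')
for z in(.02,.03,.04,.05): print(z,((px(d,[[.550,.246,z],[.552,.218,z]])-o)*5).round().tolist())
# TCP with top cam not needed; see mould displacement: contour yaw
E
```

```text
grasp_offset 0.0187
0.05 [[370.0, 448.0], [461.0, 309.0]]
0.06 [[367.0, 429.0], [459.0, 291.0]]
0.07 [[365.0, 410.0], [457.0, 272.0]]
0.08 [[362.0, 391.0], [455.0, 254.0]]
0.09 [[359.0, 372.0], [453.0, 235.0]]
0.1 [[357.0, 353.0], [451.0, 216.0]]
0.11 [[354.0, 333.0], [449.0, 196.0]]
0.02 [[380.0, 451.0], [411.0, 403.0]]
0.03 [[377.0, 433.0], [409.0, 386.0]]
0.04 [[375.0, 415.0], [407.0, 367.0]]
0.05 [[373.0, 397.0], [405.0, 349.0]]
```

The fingertips came to rest on top of the mould. By the images, they sit about 19 to 22 mm higher than the reported TCP says, more when open, so I'll correct for that from here on. I'll lift, reopen and measure.

Call:
step_arm(increments=[{"grip": 0.2, "delta_pos": [0, 0, 0.03], "twist": 0}, {"grip": 0.8, "delta_pos": [0, 0, 0.03], "twist": 0}, {"grip": 0.8, "delta_pos": [0, 0, 0.0], "twist": 0}, {"grip": 0.8, "delta_pos": [0, 0, 0], "twist": 0}, {"grip": 0.8, "delta_pos": [0, 0, 0], "twist": 0}])

```text
clock: 6.92
position: [0.5489, 0.2356, 0.0744]
ee_rot: [0.707, -0.032, 0.706, 0.032]
contact_force: [-0.1, 0.1, 0.3]
width: 0.0649
```

```bash
python3 - <<'E'
from h import *
st();d=shot('side','pics/s6.png')
u,v=px(d,[.545,.233,.05])[0].astype(int)
cv2.imwrite('pics/s6c.png',cv2.resize(cv2.imread('pics/s6.png')[v-75:v+45,u-80:u+80],None,fx=5,fy=5,interpolation=2))
# fit mould pose in side: bright region, compare projected box IoU
im=cv2.cvtColor(d['img'],cv2.COLOR_RGB2HSV);m=((im[...,1]<60)&(im[...,2]>110)).astype(np.uint8)
s=np.zeros_like(m);s[v-12:v+40,u-40:u+40]=m[v-12:v+40,u-40:u+40]
s=cv2.morphologyEx(s,cv2.MORPH_CLOSE,np.ones((5,5)))
from scipy.optimize import minimize
def iou(p):
    x,y,a=p;B=np.array([[i*.04,j*.015] for i in(-1,1) for j in(-1,1)]);B=rz(B,a)+[x,y]
    P=px(d,np.r_[np.c_[B,[0]*4],np.c_[B,[.04]*4]]);h=cv2.convexHull((P*16).astype(np.int32));t=np.zeros_like(s);cv2.fillConvexPoly(t,h,1,shift=4)
    return -(t&s).sum()/(t|s).sum()
r=min((minimize(iou,[.545,.233,a],method='Nelder-Mead',options=dict(initial_simplex=np.array([[.545,.233,a],[.553,.233,a],[.545,.241,a],[.545,.233,a+.15]]))) for a in(-.1,0,.087,.2)),key=lambda r:r.fun)
print(r.x,np.degrees(r.x[2]),r.fun)
E
```

```text
t 6.92 pos [0.5489 0.2356 0.0744] jaw 95.20 F [-0.09  0.09  0.26] Mz 0.026 w 0.0649 q [ 0.29  0.41  1.65  0.    1.08 -1.37]
[ 0.617       0.28633333 -1.7       ] -97.40282517223993 0.0<stdin>:13: RuntimeWarning: overflow encountered in scalar negative
```

View pics/s6c.png

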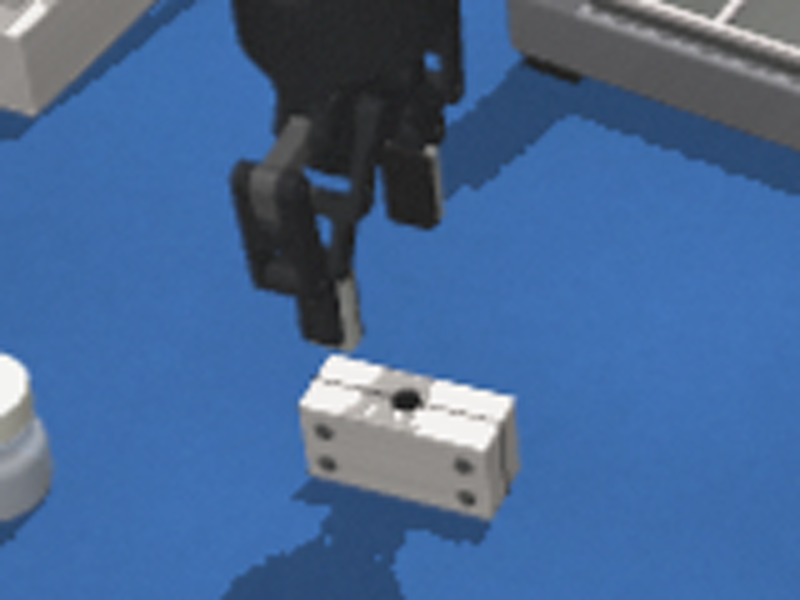

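Call:
step_arm(increments=[{"grip": 0.8, "delta_pos": [-0.004, -0.002, -0.025], "twist": 0}, {"grip": 0.8, "delta_pos": [0, 0, -0.025], "twist": 0}, {"grip": 0.8, "delta_pos": [0, 0, -0.022], "twist": 0}, {"grip": 0.8, "delta_pos": [0, 0, -0.015], "twist": 0}, {"grip": 0.8, "delta_pos": [0, 0, 0], "twist": 0}, {"grip": 0.1, "delta_pos": [0, 0, 0], "twist": 0}, {"grip": 0.1, "delta_pos": [0, 0, 0], "twist": 0}, {"grip": 0.1, "delta_pos": [0, 0, 0], "twist": 0}, {"grip": 0.1, "delta_pos": [0, 0, 0], "twist": 0}, {"grip": 0.1, "delta_pos": [0, 0, 0], "twist": 0}], force=45)

```text
clock: 7.8
position: [0.5459, 0.2338, -0.0121]
ee_rot: [0.707, -0.032, 0.705, 0.032]
contact_force: [1.1, -0.8, 2.1]
width: 0.0294
```

```bash
python3 -c "
from h import *
st()"
```

```text
t 7.80 pos [ 0.5459  0.2338 -0.0121] jaw 95.20 F [ 1.13 -0.79  2.12] Mz 0.019 w 0.0294 q [ 0.29  0.5   1.76 -0.    0.88 -1.37]
```

Call:
step_arm(increments=[{"grip": 0.1, "delta_pos": [0, 0, 0.025], "twist": 0}, {"grip": 0.1, "delta_pos": [0, 0, 0.04], "twist": 0}, {"grip": 0.1, "delta_pos": [0, 0, 0.04], "twist": 0}, {"grip": 0.1, "delta_pos": [0, 0, 0.04], "twist": 0}, {"grip": 0.1, "delta_pos": [-0.005, -0.028, 0], "twist": -7}, {"grip": 0.1, "delta_pos": [-0.005, -0.028, 0], "twist": -7}, {"grip": 0.1, "delta_pos": [-0.005, -0.028, 0], "twist": -7}, {"grip": 0.1, "delta_pos": [-0.005, -0.028, 0], "twist": -7}, {"grip": 0.1, "delta_pos": [-0.005, -0.028, 0], "twist": -7}, {"grip": 0.1, "delta_pos": [-0.005, -0.028, 0], "twist": -7}])

```text
clock: 8.63
position: [0.5137, 0.0646, 0.1316]
ee_rot: [0.67, 0.225, 0.67, -0.225]
contact_force: [1.0, 0.1, -2.8]
width: 0.0295
```

Call:
step_arm(increments=[{"grip": 0.1, "delta_pos": [-0.005, -0.028, 0], "twist": -7}, {"grip": 0.1, "delta_pos": [-0.005, -0.028, 0], "twist": -7}, {"grip": 0.1, "delta_pos": [-0.005, -0.028, 0], "twist": -7}, {"grip": 0.1, "delta_pos": [-0.005, -0.028, 0], "twist": -7}, {"grip": 0.1, "delta_pos": [-0.005, -0.028, 0], "twist": -7}, {"grip": 0.1, "delta_pos": [-0.005, -0.028, 0], "twist": -7}, {"grip": 0.1, "delta_pos": [-0.002, -0.028, 0], "twist": -7}, {"grip": 0.1, "delta_pos": [-0.002, -0.028, 0], "twist": -7}, {"grip": 0.1, "delta_pos": [0, 0, 0], "twist": -2}, {"grip": 0.1, "delta_pos": [0, 0, 0], "twist": 0}])

```text
clock: 9.47
position: [0.4803, -0.1596, 0.1315]
ee_rot: [0.478, 0.521, 0.478, -0.521]
contact_force: [0.6, 0.2, -3.2]
width: 0.0291
```

```bash
python3 -c "
from h import *
st()"
```

```text
t 9.47 pos [ 0.4803 -0.1596  0.1315] jaw -5.00 F [ 0.59  0.21 -3.24] Mz 0.007 w 0.0291 q [-0.46  0.23  1.77  0.    1.14 -0.37]
```

Call:
step_arm(increments=[{"grip": 0.1, "delta_pos": [0.001, -0.001, -0.035], "twist": 0}, {"grip": 0.1, "delta_pos": [0, 0, -0.03], "twist": 0}, {"grip": 0.1, "delta_pos": [0, 0, -0.014], "twist": 0}, {"grip": 0.1, "delta_pos": [0, 0, -0.005], "twist": 0}, {"grip": 0.1, "delta_pos": [0, 0, -0.003], "twist": 0}, {"grip": 0.1, "delta_pos": [0, 0, 0], "twist": 0}])

```text
clock: 9.97
position: [0.4821, -0.159, 0.0448]
ee_rot: [0.479, 0.52, 0.479, -0.52]
contact_force: [0.3, -0.1, -2.7]
width: 0.0294
```

```bash
python3 - <<'E'
from h import *
st();d=shot('side','pics/s7.png')
u,v=px(d,[.49,-.12,.08])[0].astype(int)
cv2.imwrite('pics/s7c.png',cv2.resize(cv2.imread('pics/s7.png')[v-60:v+60,u-80:u+80],None,fx=5,fy=5,interpolation=2))
E
```

```text
t 9.97 pos [ 0.4821 -0.159   0.0448] jaw -4.73 F [ 0.34 -0.1  -2.68] Mz 0.039 w 0.0294 q [-0.46  0.33  1.89  0.    0.93 -0.37]
```

View pics/s7c.png

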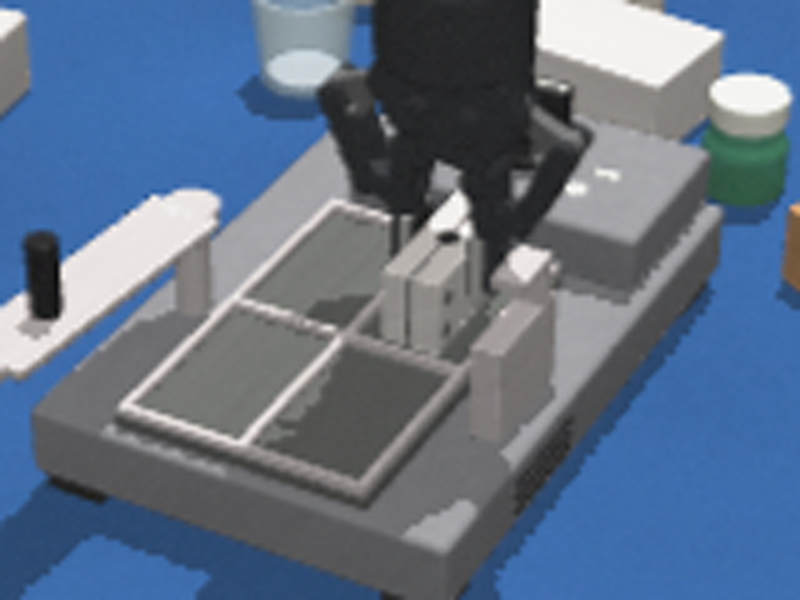

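Call:
step_arm(increments=[{"grip": 0.1, "delta_pos": [0, -0.004, 0], "twist": 0}, {"grip": 0.1, "delta_pos": [0, 0, -0.0015], "twist": 0}, {"grip": 0.1, "delta_pos": [0, 0, -0.0015], "twist": 0}, {"grip": 0.1, "delta_pos": [0, 0, 0], "twist": 0}])

```text
clock: 10.35
position: [0.4829, -0.1641, 0.0429]
ee_rot: [0.48, 0.521, 0.478, -0.52]
contact_force: [0.3, -0.3, 3.8]
width: 0.0295
```

```bash
python3 -c "
from h import *
st()"
```

```text
t 10.35 pos [ 0.4829 -0.1641  0.0429] jaw -4.81 F [ 0.29 -0.25  3.8 ] Mz 0.016 w 0.0295 q [-0.46  0.33  1.89 -0.    0.92 -0.38]
```

Call:
step_arm(increments=[{"grip": 0.5, "delta_pos": [0, 0, 0], "twist": 0}, {"grip": 0.5, "delta_pos": [0, 0, 0], "twist": 0}, {"grip": 0.5, "delta_pos": [0, 0, 0], "twist": 0}, {"grip": 0.5, "delta_pos": [0, 0, 0.02], "twist": 0}, {"grip": 0.5, "delta_pos": [0, 0, 0.04], "twist": 0}, {"grip": 0.5, "delta_pos": [0, 0, 0.04], "twist": 0}, {"grip": 0.8, "delta_pos": [-0.005, 0.037, 0.01], "twist": -3}, {"grip": 0.8, "delta_pos": [-0.005, 0.037, 0], "twist": -3}, {"grip": 0.8, "delta_pos": [-0.005, 0.037, 0], "twist": -3}, {"grip": 0.8, "delta_pos": [-0.005, 0.037, 0], "twist": -3}])

```text
clock: 11.18
position: [0.4616, -0.0142, 0.1522]
ee_rot: [0.421, 0.569, 0.42, -0.568]
contact_force: [0.6, 0.9, -0.4]
width: 0.0684
```

```bash
python3 - <<'E'
from h import *
st();d=shot('side','pics/s8.png');a=cv2.imread('pics/s8.png');e=load('pics/side0.npz')
u,v=px(d,[.413,.325,.02])[0].astype(int);print(np.abs(e['img'][v-25:v+25,u-35:u+35].astype(int)-d['img'][v-25:v+25,u-35:u+35]).mean())
P=np.r_[rz(np.array([[i*.04,j*.015] for i in(-1,1) for j in(-1,1)]),np.radians(56.4))+[.413,.325]]
q=px(d,np.c_[P,[.04]*4])
for p in q: cv2.circle(a,tuple(p.astype(int)),1,(0,0,255),-1)
u2,v2=px(d,[.49,-.12,.08])[0].astype(int)
A=cv2.resize(a[v-50:v+50,u-50:u+50],(400,400),interpolation=2);B=cv2.resize(a[v2-50:v2+50,u2-50:u2+50],(400,400),interpolation=2)
cv2.imwrite('pics/s8c.png',np.hstack([A,B]))
E
```

```text
t 11.18 pos [ 0.4616 -0.0142  0.1522] jaw -17.03 F [ 0.62  0.89 -0.41] Mz -0.050 w 0.0684 q [-0.18  0.15  1.82  0.    1.17  0.12]
5.1577142857142855
```

View pics/s8c.png

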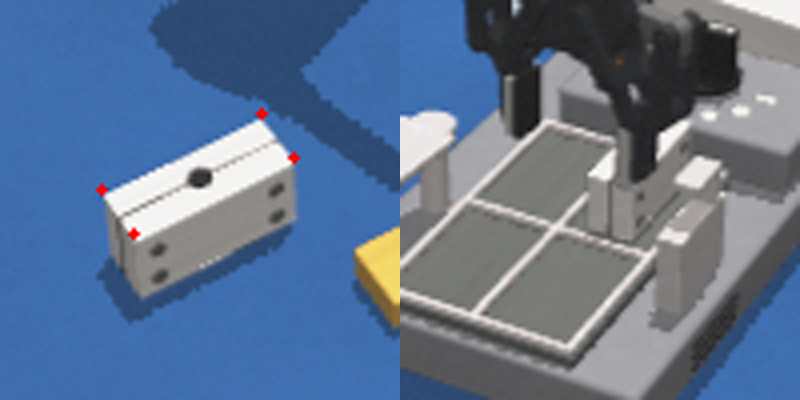

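Call:
step_arm(increments=[{"grip": 0.8, "delta_pos": [-0.005, 0.038, 0], "twist": -2}, {"grip": 0.8, "delta_pos": [-0.005, 0.038, 0], "twist": -2}, {"grip": 0.8, "delta_pos": [-0.005, 0.038, 0], "twist": -2}, {"grip": 0.8, "delta_pos": [-0.005, 0.038, 0], "twist": -2}, {"grip": 0.8, "delta_pos": [-0.005, 0.038, 0], "twist": -2}, {"grip": 0.8, "delta_pos": [-0.006, 0.038, 0], "twist": -2}, {"grip": 0.8, "delta_pos": [-0.006, 0.038, 0], "twist": -2}, {"grip": 0.8, "delta_pos": [-0.006, 0.038, 0], "twist": -2}, {"grip": 0.8, "delta_pos": [-0.006, 0.035, 0], "twist": -0.5}, {"grip": 0.8, "delta_pos": [0, 0, 0], "twist": 0}])

```text
clock: 12.07
position: [0.412, 0.3297, 0.1516]
ee_rot: [0.336, 0.622, 0.339, -0.621]
contact_force: [0.1, 0.5, -0.3]
width: 0.0683
```

Call:
step_arm(increments=[{"grip": 0.8, "delta_pos": [0, 0, -0.035], "twist": 0}, {"grip": 0.8, "delta_pos": [0, 0, -0.035], "twist": 0}, {"grip": 0.8, "delta_pos": [0, 0, -0.02], "twist": 0}, {"grip": 0.8, "delta_pos": [0, 0, 0], "twist": 0}])

```text
clock: 12.4
position: [0.4094, 0.3212, 0.0574]
ee_rot: [-0.336, -0.619, -0.336, 0.626]
contact_force: [-0.3, 0.4, -0.3]
width: 0.0684
```

```bash
python3 -c "
from h import *
st()
d=shot('side','pics/s9.png')
e=load('pics/side0.npz')
u,v=px(d,[.413,.325,.01])[0].astype(int);print(np.abs(e['img'][v:v+20,u-25:u+25].astype(int)-d['img'][v:v+20,u-25:u+25]).mean())"
```

```text
t 12.40 pos [0.4094 0.3212 0.0574] jaw -33.27 F [-0.27  0.4  -0.32] Mz 0.040 w 0.0684 q [ 0.53  0.33  1.84 -0.    0.98  1.11]
7.366666666666666
```

Call:
step_arm(increments=[{"grip": 0.8, "delta_pos": [0.003, 0.004, -0.02], "twist": 0}, {"grip": 0.8, "delta_pos": [0, 0, -0.025], "twist": 0}, {"grip": 0.8, "delta_pos": [0, 0, -0.02], "twist": 0}, {"grip": 0.8, "delta_pos": [0, 0, -0.004], "twist": 0}, {"grip": 0.8, "delta_pos": [0, 0, 0], "twist": 0}, {"grip": 0.1, "delta_pos": [0, 0, 0], "twist": 0}, {"grip": 0.1, "delta_pos": [0, 0, 0], "twist": 0}, {"grip": 0.1, "delta_pos": [0, 0, 0], "twist": 0}, {"grip": 0.1, "delta_pos": [0, 0, 0], "twist": 0}, {"grip": 0.1, "delta_pos": [0, 0, 0], "twist": 0}], force=45)

```text
clock: 13.28
position: [0.4166, 0.3286, -0.0056]
ee_rot: [0.335, 0.623, 0.336, -0.621]
contact_force: [-2.0, 0.9, 6.4]
width: 0.0294
```

```bash
python3 -c "
from h import *
st()"
```

```text
t 13.28 pos [ 0.4166  0.3286 -0.0056] jaw -33.33 F [-1.96  0.93  6.36] Mz -0.002 w 0.0294 q [0.54 0.42 1.9  0.   0.82 1.12]
```

Call:
step_arm(increments=[{"grip": 0.1, "delta_pos": [0, 0, 0.025], "twist": 0}, {"grip": 0.1, "delta_pos": [0, 0, 0.04], "twist": 0}, {"grip": 0.1, "delta_pos": [0, 0, 0.04], "twist": 0}, {"grip": 0.1, "delta_pos": [0, 0, 0.04], "twist": 0}, {"grip": 0.1, "delta_pos": [0.007, -0.035, 0], "twist": 3}, {"grip": 0.1, "delta_pos": [0.007, -0.035, 0], "twist": 3}, {"grip": 0.1, "delta_pos": [0.007, -0.035, 0], "twist": 3}, {"grip": 0.1, "delta_pos": [0.007, -0.035, 0], "twist": 3}, {"grip": 0.1, "delta_pos": [0.007, -0.035, 0], "twist": 3}, {"grip": 0.1, "delta_pos": [0.007, -0.035, 0], "twist": 3}])

```text
clock: 14.12
position: [0.4576, 0.116, 0.1383]
ee_rot: [0.43, 0.562, 0.43, -0.561]
contact_force: [0.7, 0.6, -2.0]
width: 0.0295
```

Call:
step_arm(increments=[{"grip": 0.1, "delta_pos": [0.007, -0.035, 0], "twist": 3}, {"grip": 0.1, "delta_pos": [0.007, -0.035, 0], "twist": 3}, {"grip": 0.1, "delta_pos": [0.007, -0.035, 0], "twist": 3}, {"grip": 0.1, "delta_pos": [0.007, -0.035, 0], "twist": 1.5}, {"grip": 0.1, "delta_pos": [0.003, -0.036, 0], "twist": 0}, {"grip": 0.1, "delta_pos": [0, 0, 0], "twist": 0}, {"grip": 0.1, "delta_pos": [0, 0, 0], "twist": 0}])

```text
clock: 14.7
position: [0.4888, -0.0603, 0.1379]
ee_rot: [0.478, 0.522, 0.477, -0.521]
contact_force: [-0.2, 1.0, -2.7]
width: 0.0291
```

```bash
python3 - <<'E'
from h import *
st();d=shot('top','pics/t9.png');a=cv2.imread('pics/t9.png')
u,v=px(d,[.49,-.10,.1])[0].astype(int);A=cv2.resize(a[v-50:v+50,u-50:u+50],(400,400),interpolation=2)
d=shot('side','pics/s10.png');a=cv2.imread('pics/s10.png')
u,v=px(d,[.49,-.08,.1])[0].astype(int);B=cv2.resize(a[v-50:v+50,u-50:u+50],(400,400),interpolation=2)
cv2.imwrite('pics/s10c.png',np.hstack([A,B]))
E
```

```text
t 14.70 pos [ 0.4888 -0.0603  0.1379] jaw -5.03 F [-0.21  0.96 -2.73] Mz 0.019 w 0.0291 q [-0.26  0.2   1.79 -0.    1.15 -0.18]
```

View pics/s10c.png

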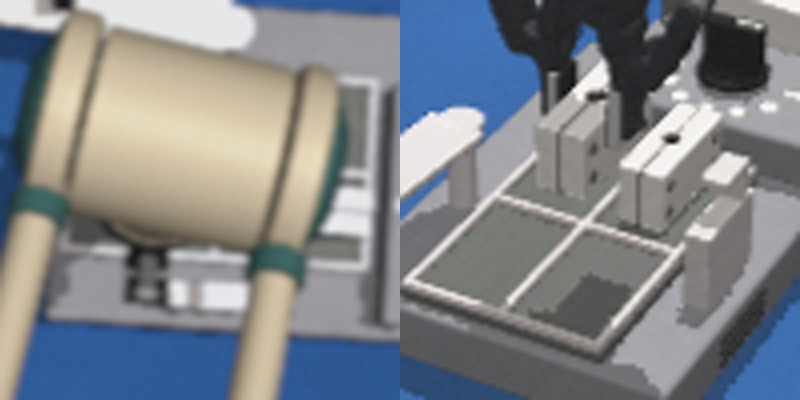

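Call:
step_arm(increments=[{"grip": 0.1, "delta_pos": [0.001, 0.002, -0.035], "twist": 0}, {"grip": 0.1, "delta_pos": [0, 0, -0.03], "twist": 0}, {"grip": 0.1, "delta_pos": [0, 0, -0.015], "twist": 0}, {"grip": 0.1, "delta_pos": [0, 0, -0.002], "twist": 0}, {"grip": 0.1, "delta_pos": [0, 0, 0], "twist": 0}])

```text
clock: 15.22
position: [0.4889, -0.0549, 0.0551]
ee_rot: [-0.478, -0.52, -0.48, 0.52]
contact_force: [-0.4, -0.1, -1.9]
width: 0.0291
```

```bash
python3 - <<'E'
from h import *
st();d=shot('side','pics/s11.png');a=cv2.imread('pics/s11.png')
u,v=px(d,[.49,-.08,.08])[0].astype(int)
cv2.imwrite('pics/s11c.png',cv2.resize(a[v-50:v+50,u-60:u+60],(720,600),interpolation=2))
E
```

```text
t 15.22 pos [ 0.4889 -0.0549  0.0551] jaw -4.69 F [-0.42 -0.07 -1.88] Mz 0.014 w 0.0291 q [-0.25  0.29  1.9   0.    0.95 -0.17]
```

View pics/s11c.png

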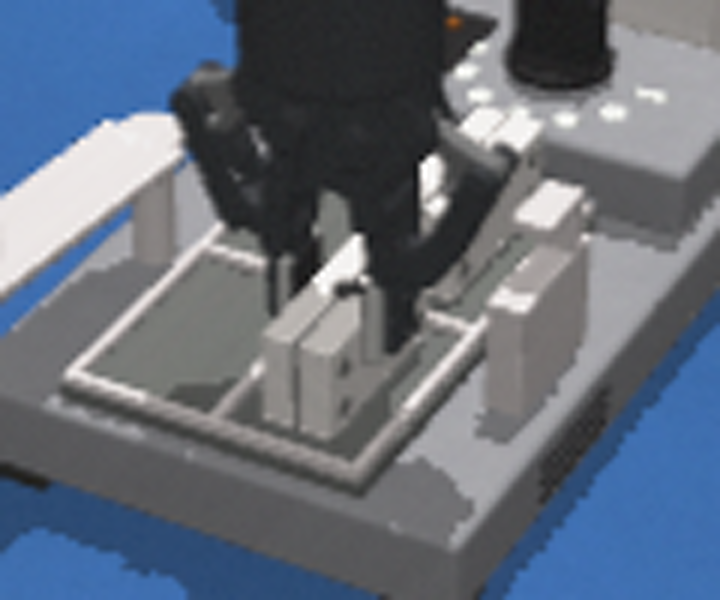

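```bash
python3 - <<'E'
from h import *
d=load('pics/s11.npz');u,v=px(d,[.49,-.08,.08])[0].astype(int);o=np.array([u-60,v-50])
c=np.array([.5166,-.114]);yaw=np.radians(-4.76)
for z in(.098,.1007): print(rz(world(d,[o+np.array([352,288])/6],z)[:,:2]-c,-yaw))
# end-face bottom vertical centre edge: (298,428)
for z in(.058,.0607): print('end',rz(world(d,[o+np.array([298,428])/6],z)[:,:2]-c,-yaw))
print('tcp',rz(np.array([.4889,-.0549])-c,-yaw))
E
```

```text
[[-0.0330721   0.04948993]]
[[-0.03487271  0.05288906]]
end [[-0.03156066  0.08956813]]
end [[-0.03327227  0.09264741]]
tcp [[-0.03250871  0.05659756]]
```

Call:
step_arm(increments=[{"grip": 0.1, "delta_pos": [0.001, -0.001, -0.002], "twist": 0}, {"grip": 0.1, "delta_pos": [0, 0, -0.002], "twist": 0}, {"grip": 0.1, "delta_pos": [0, 0, -0.002], "twist": 0}, {"grip": 0.1, "delta_pos": [0, 0, 0], "twist": 0}])

```text
clock: 15.6
position: [0.491, -0.0574, 0.0499]
ee_rot: [0.479, 0.521, 0.478, -0.52]
contact_force: [0.2, 1.2, -2.6]
width: 0.0291
```

```bash
python3 -c "
from h import *
st()"
```

```text
t 15.60 pos [ 0.491  -0.0574  0.0499] jaw -4.80 F [ 0.18  1.23 -2.59] Mz 0.009 w 0.0291 q [-0.26  0.3   1.91  0.    0.93 -0.17]
```

Call:
step_arm(increments=[{"grip": 0.1, "delta_pos": [0, 0, -0.0015], "twist": 0}, {"grip": 0.1, "delta_pos": [0, 0, 0], "twist": 0}])

```text
clock: 15.77
position: [0.4911, -0.0575, 0.0494]
ee_rot: [0.479, 0.521, 0.478, -0.52]
contact_force: [-1.1, -0.9, 5.6]
width: 0.0294
```

Call:
step_arm(increments=[{"grip": 0.1, "delta_pos": [0, 0, -0.0015], "twist": 0}, {"grip": 0.1, "delta_pos": [0, 0, 0], "twist": 0}])

```text
clock: 15.93
position: [0.4911, -0.0576, 0.0494]
ee_rot: [0.479, 0.521, 0.478, -0.52]
contact_force: [-4.6, -0.0, 16.9]
width: 0.0292
```

Seated with the contact height as predicted. I'll release, then go to the keeper knob.

Call:
step_arm(increments=[{"grip": 0.5, "delta_pos": [0, 0, 0.002], "twist": 0}, {"grip": 0.5, "delta_pos": [0, 0, 0], "twist": 0}, {"grip": 0.5, "delta_pos": [0, 0, 0], "twist": 0}, {"grip": 0.5, "delta_pos": [0, 0, 0.035], "twist": 0}, {"grip": 0.6, "delta_pos": [0, 0, 0.04], "twist": 0}, {"grip": 0.6, "delta_pos": [0, 0, 0.035], "twist": 0}, {"grip": 0.6, "delta_pos": [0.032, 0.011, 0], "twist": -1}, {"grip": 0.6, "delta_pos": [0.032, 0.011, 0], "twist": -1}, {"grip": 0.6, "delta_pos": [0.032, 0.011, 0], "twist": -1}, {"grip": 0.6, "delta_pos": [0.032, 0.012, 0], "twist": -1.5}])

```text
clock: 16.77
position: [0.6202, -0.0121, 0.1588]
ee_rot: [0.458, 0.539, 0.457, -0.539]
contact_force: [-0.7, -0.1, -0.0]
width: 0.0516
```

Call:
step_arm(increments=[{"grip": 0.6, "delta_pos": [0, 0, 0], "twist": 0}, {"grip": 0.6, "delta_pos": [0, 0, 0], "twist": 0}])

```text
clock: 16.93
position: [0.6198, -0.0118, 0.1573]
ee_rot: [-0.458, -0.538, -0.459, 0.539]
contact_force: [-0.4, 0.0, -0.4]
width: 0.0513
```

```bash
python3 - <<'E'
from h import *
st();d=shot('side','pics/s12.png');a=cv2.imread('pics/s12.png')
u,v=px(d,[.55,-.06,.1])[0].astype(int)
cv2.imwrite('pics/s12c.png',cv2.resize(a[v-50:v+50,u-60:u+60],(720,600),interpolation=2))
k=px(d,[[.6194,-.0126,.147]])[0];print((k-[u-60,v-50])*6)
E
```

```text
t 16.93 pos [ 0.6198 -0.0118  0.1573] jaw -9.22 F [-0.37  0.05 -0.38] Mz -0.007 w 0.0513 q [-0.13  0.37  1.48 -0.    1.28  0.03]
[135.6653105 222.6459399]
```

View pics/s12c.png

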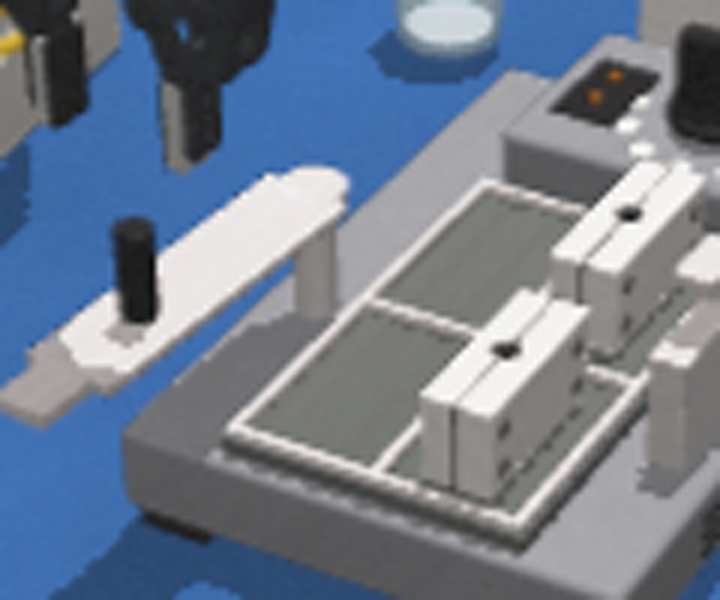

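Call:
step_arm(increments=[{"grip": 0.6, "delta_pos": [0, -0.001, -0.025], "twist": 0}, {"grip": 0.6, "delta_pos": [0, 0, -0.025], "twist": 0}, {"grip": 0.6, "delta_pos": [0, 0, -0.01], "twist": 0}, {"grip": 0.6, "delta_pos": [0, 0, 0], "twist": 0}, {"grip": 0.0, "delta_pos": [0, 0, 0], "twist": 0}, {"grip": 0.0, "delta_pos": [0, 0, 0], "twist": 0}, {"grip": 0.0, "delta_pos": [0, 0, 0], "twist": 0}, {"grip": 0.0, "delta_pos": [0, 0, 0], "twist": 0}, {"grip": 0.0, "delta_pos": [0, 0, 0], "twist": 0}, {"grip": 0.0, "delta_pos": [0, 0, 0], "twist": 0}], force=30)

```text
clock: 17.82
position: [0.6199, -0.0137, 0.1004]
ee_rot: [0.459, 0.54, 0.457, -0.538]
contact_force: [-0.6, -0.2, 6.3]
width: 0.0146
```

```bash
python3 - <<'E'
from h import *
st()
p=manip.get_state()['position'][:2];c=np.array([.5166,-.114]);yaw=np.radians(-4.76);piv=c+rz([.085,0],yaw)[0]
v=rz(np.array(p)-piv,-yaw)[0];print(np.linalg.norm(v),np.arctan2(v[1],-v[0]))
K0=np.array([.6194,-.0126]);th0=1.6536;n=14
P=np.array([piv+rz([-.11*np.cos(t),.11*np.sin(t)],yaw)[0] for t in np.linspace(th0,0,n+1)])
print(np.degrees(th0/n),(np.diff(P,axis=0)*1e3).round(1).tolist(),P[-1])
E
```

```text
t 17.82 pos [ 0.6199 -0.0137  0.1004] jaw -9.30 F [-0.56 -0.21  6.31] Mz -0.031 w 0.0146 q [-0.13  0.41  1.57 -0.    1.15  0.03]
0.10896686185999889 1.6590038074280125
6.767450071630924 [[-12.9, 1.4], [-13.0, -0.1], [-12.9, -1.7], [-12.6, -3.2], [-12.1, -4.6], [-11.5, -6.0], [-10.7, -7.4], [-9.8, -8.6], [-8.7, -9.7], [-7.5, -10.6], [-6.2, -11.4], [-4.8, -12.1], [-3.3, -12.5], [-1.8, -12.9]] [ 0.49168622 -0.11192545]
```

Call:
step_arm(increments=[{"grip": 0.0, "delta_pos": [-0.013, 0.0014, 0], "twist": 6.8}, {"grip": 0.0, "delta_pos": [-0.013, 0, 0], "twist": 6.8}, {"grip": 0.0, "delta_pos": [-0.013, -0.0017, 0], "twist": 6.8}, {"grip": 0.0, "delta_pos": [-0.0126, -0.0032, 0], "twist": 6.8}, {"grip": 0.0, "delta_pos": [-0.0121, -0.0046, 0], "twist": 6.8}, {"grip": 0.0, "delta_pos": [-0.0115, -0.006, 0], "twist": 6.8}, {"grip": 0.0, "delta_pos": [-0.0107, -0.0074, 0], "twist": 6.8}, {"grip": 0.0, "delta_pos": [-0.0098, -0.0086, 0], "twist": 6.8}, {"grip": 0.0, "delta_pos": [-0.0087, -0.0097, 0], "twist": 6.8}, {"grip": 0.0, "delta_pos": [-0.0075, -0.0106, 0], "twist": 6.8}])

```text
clock: 18.65
position: [0.5083, -0.0638, 0.1004]
ee_rot: [0.683, 0.189, 0.68, -0.188]
contact_force: [1.0, 1.1, 5.5]
width: 0.0151
```

```bash
cat >> h.py <<'E'
def kp():
    st();p=manip.get_state()['position'][:2];c=np.array([.5166,-.114]);yaw=np.radians(-4.76);piv=c+rz([.085,0],yaw)[0]
    v=rz(np.array(p)-piv,-yaw)[0];print('r',np.linalg.norm(v),'th',np.arctan2(v[1],-v[0]))
E
python3 -c "
from h import *
kp()"
```

```text
t 18.65 pos [ 0.5083 -0.0638  0.1004] jaw 59.05 F [1.04 1.14 5.52] Mz 0.085 w 0.0151 q [-0.26  0.27  1.81  0.    1.06 -1.29]
r 0.1091918462606202 th 0.46901423208106324
```

Call:
step_arm(increments=[{"grip": 0.0, "delta_pos": [-0.0062, -0.0114, 0], "twist": 6.8}, {"grip": 0.0, "delta_pos": [-0.0048, -0.0121, 0], "twist": 6.8}, {"grip": 0.0, "delta_pos": [-0.0033, -0.0125, 0], "twist": 6.8}, {"grip": 0.0, "delta_pos": [-0.0018, -0.0129, 0], "twist": 6}, {"grip": 0.0, "delta_pos": [0, -0.001, 0], "twist": 0}, {"grip": 0.0, "delta_pos": [0, 0, 0], "twist": 0}])

```text
clock: 19.15
position: [0.4927, -0.1108, 0.1004]
ee_rot: [0.708, 0.034, 0.705, -0.029]
contact_force: [1.8, 10.0, 8.8]
width: 0.0145
```

```bash
python3 -c "
from h import *
kp()
d=shot('side','pics/s13.png');a=cv2.imread('pics/s13.png')
u,v=px(d,[.48,-.11,.1])[0].astype(int)
cv2.imwrite('pics/s13c.png',cv2.resize(a[v-50:v+50,u-60:u+60],(720,600),interpolation=2))"
```

```text
t 19.15 pos [ 0.4927 -0.1108  0.1004] jaw 84.92 F [ 1.79 10.03  8.83] Mz 0.045 w 0.0145 q [-0.37  0.26  1.82  0.01  1.06 -1.85]
r 0.10912614891858431 th 0.011036315011024382
```

View pics/s13c.png

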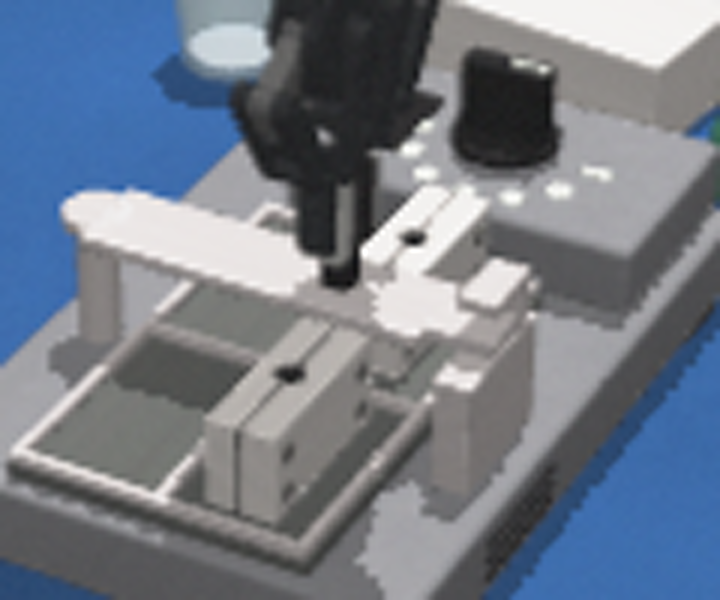

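Call:
step_arm(increments=[{"grip": 0.0, "delta_pos": [0, -0.0015, 0], "twist": 0}, {"grip": 0.0, "delta_pos": [0, 0, 0], "twist": 0}])

```text
clock: 19.37
position: [0.4926, -0.1108, 0.1004]
ee_rot: [0.708, 0.034, 0.705, -0.028]
contact_force: [2.7, 13.2, 9.3]
width: 0.0147
```

```bash
python3 -c "
from h import *
kp()"
```

```text
t 19.37 pos [ 0.4926 -0.1108  0.1004] jaw 84.94 F [ 2.72 13.22  9.25] Mz 0.038 w 0.0147 q [-0.37  0.26  1.82  0.01  1.06 -1.85]
r 0.10917846079373292 th 0.011223260211483467
```

Call:
step_arm(increments=[{"grip": 0.0, "delta_pos": [0, 0.0025, 0], "twist": 0}, {"grip": 0.4, "delta_pos": [0, 0, 0], "twist": 0}, {"grip": 0.5, "delta_pos": [0, 0, 0], "twist": 0}, {"grip": 0.5, "delta_pos": [0, 0, 0], "twist": 0}, {"grip": 0.5, "delta_pos": [0, 0, 0.03], "twist": 0}, {"grip": 0.5, "delta_pos": [0, 0, 0.035], "twist": 0}, {"grip": 0.5, "delta_pos": [-0.002, -0.04, 0], "twist": 0}, {"grip": 0.5, "delta_pos": [-0.003, -0.04, 0], "twist": 0}, {"grip": 0.5, "delta_pos": [-0.003, -0.04, 0], "twist": 0}, {"grip": 0.5, "delta_pos": [-0.002, -0.039, 0], "twist": 0}])

```text
clock: 20.2
position: [0.4801, -0.2734, 0.1637]
ee_rot: [0.706, 0.03, 0.707, -0.03]
contact_force: [0.7, 0.2, -0.0]
width: 0.0429
```

Call:
step_arm(increments=[{"grip": 0.5, "delta_pos": [0, 0, 0], "twist": 0}, {"grip": 0.5, "delta_pos": [0, 0, 0], "twist": 0}])

```text
clock: 20.37
position: [0.4801, -0.2739, 0.1629]
ee_rot: [0.706, 0.032, 0.707, -0.031]
contact_force: [-0.5, 0.3, -0.4]
width: 0.0427
```

```bash
python3 -c "
from h import *
kp()
d=shot('side','pics/s14.png');a=cv2.imread('pics/s14.png')
u,v=px(d,[.48,-.16,.1])[0].astype(int)
cv2.imwrite('pics/s14c.png',cv2.resize(a[v-50:v+50,u-60:u+60],(720,600),interpolation=2))"
```

```text
t 20.37 pos [ 0.4801 -0.2739  0.1629] jaw 84.87 F [-0.51  0.33 -0.44] Mz -0.005 w 0.0427 q [-0.64  0.27  1.62 -0.    1.25 -2.13]
r 0.19505020940298085 th -0.9836493769402356
```

Call:
step_arm(increments=[{"grip": 0.5, "delta_pos": [0.003, 0.004, -0.03], "twist": 0}, {"grip": 0.5, "delta_pos": [0, 0, -0.03], "twist": 0}, {"grip": 0.5, "delta_pos": [0, 0, -0.015], "twist": 0}, {"grip": 0.5, "delta_pos": [0, 0, -0.008], "twist": 0}, {"grip": 0.5, "delta_pos": [0, 0, 0], "twist": 0}])

```text
clock: 20.83
position: [0.4826, -0.2655, 0.0788]
ee_rot: [0.705, 0.031, 0.708, -0.029]
contact_force: [-1.4, 0.2, -0.5]
width: 0.0428
```

```bash
python3 -c "
from h import *
st()"
```

```text
t 20.83 pos [ 0.4826 -0.2655  0.0788] jaw 85.18 F [-1.4   0.19 -0.51] Mz -0.001 w 0.0428 q [-0.63  0.35  1.75  0.    1.05 -2.12]
```

Call:
step_arm(increments=[{"grip": 0.5, "delta_pos": [0, -0.004, 0], "twist": 0}, {"grip": 0.2, "delta_pos": [0, 0, 0], "twist": 0}, {"grip": 0.0, "delta_pos": [0, 0, 0], "twist": 0}, {"grip": 0.0, "delta_pos": [0, 0, 0], "twist": 0}, {"grip": 0.0, "delta_pos": [0, 0, 0], "twist": 0}, {"grip": 0.0, "delta_pos": [0, 0, 0], "twist": 0}], force=35)

```text
clock: 21.33
position: [0.485, -0.271, 0.0823]
ee_rot: [0.708, 0.031, 0.705, -0.03]
contact_force: [0.2, 3.9, 6.1]
width: 0.0131
```

```bash
python3 -c "
from h import *
st()"
```

```text
t 21.33 pos [ 0.485  -0.271   0.0823] jaw 85.06 F [0.18 3.91 6.15] Mz 0.013 w 0.0131 q [-0.64  0.34  1.74  0.    1.06 -2.12]
```

Call:
step_arm(increments=[{"grip": 0.0, "delta_pos": [0, 0, 0], "twist": -6}, {"grip": 0.0, "delta_pos": [0, 0, 0], "twist": -6}, {"grip": 0.0, "delta_pos": [0, 0, 0], "twist": -6}, {"grip": 0.0, "delta_pos": [0, 0, 0], "twist": -6}, {"grip": 0.0, "delta_pos": [0, 0, 0], "twist": -6}, {"grip": 0.0, "delta_pos": [0, 0, 0], "twist": -6}, {"grip": 0.0, "delta_pos": [0, 0, 0], "twist": -6}, {"grip": 0.0, "delta_pos": [0, 0, 0], "twist": -6}, {"grip": 0.0, "delta_pos": [0, 0, 0], "twist": -6}, {"grip": 0.0, "delta_pos": [0, 0, 0], "twist": -6}])

```text
clock: 22.17
position: [0.4831, -0.2734, 0.0823]
ee_rot: [0.596, 0.379, 0.595, -0.382]
contact_force: [-3.6, -2.2, 6.6]
width: 0.0134
```

Call:
step_arm(increments=[{"grip": 0.0, "delta_pos": [0, 0, 0], "twist": -6}, {"grip": 0.0, "delta_pos": [0, 0, 0], "twist": -6}, {"grip": 0.0, "delta_pos": [0, 0, 0], "twist": -6}, {"grip": 0.0, "delta_pos": [0, 0, 0], "twist": -6}, {"grip": 0.0, "delta_pos": [0, 0, 0], "twist": -6}, {"grip": 0.0, "delta_pos": [0, 0, 0], "twist": 0}])

```text
clock: 22.67
position: [0.4815, -0.2736, 0.0822]
ee_rot: [-0.478, -0.52, -0.477, 0.523]
contact_force: [-8.3, -2.3, 7.7]
width: 0.0135
```

```bash
python3 -c "
from h import *
st()"
```

```text
t 22.67 pos [ 0.4815 -0.2736  0.0822] jaw -5.01 F [-8.35 -2.31  7.69] Mz -0.048 w 0.0135 q [-0.64  0.34  1.74 -0.01  1.06 -0.55]
```

Call:
step_arm(increments=[{"grip": 0.3, "delta_pos": [0, 0, 0], "twist": 0}, {"grip": 0.5, "delta_pos": [0, 0, 0], "twist": 0}, {"grip": 0.5, "delta_pos": [0, 0, 0], "twist": 0}, {"grip": 0.5, "delta_pos": [0, 0, 0.03], "twist": 0}, {"grip": 0.5, "delta_pos": [0, 0, 0.04], "twist": 0}, {"grip": 0.5, "delta_pos": [0, 0, 0.04], "twist": 0}, {"grip": 0.5, "delta_pos": [-0.02, -0.025, 0.015], "twist": 0}, {"grip": 0.5, "delta_pos": [-0.029, -0.027, 0], "twist": -6}, {"grip": 0.5, "delta_pos": [-0.029, -0.027, 0], "twist": -6}, {"grip": 0.5, "delta_pos": [-0.029, -0.027, 0], "twist": -6}])

```text
clock: 23.5
position: [0.3763, -0.3785, 0.2063]
ee_rot: [0.39, 0.59, 0.389, -0.59]
contact_force: [0.2, -0.6, -0.5]
width: 0.0426
```

Call:
step_arm(increments=[{"grip": 0.5, "delta_pos": [-0.029, -0.027, 0], "twist": -6}, {"grip": 0.5, "delta_pos": [-0.029, -0.027, 0], "twist": -6}, {"grip": 0.5, "delta_pos": [-0.029, -0.027, 0], "twist": -6}, {"grip": 0.5, "delta_pos": [-0.029, -0.027, 0], "twist": -6}, {"grip": 0.5, "delta_pos": [-0.029, -0.027, 0], "twist": -6}, {"grip": 0.5, "delta_pos": [-0.029, -0.027, 0], "twist": -6}, {"grip": 0.5, "delta_pos": [0, 0, 0], "twist": 0}])

```text
clock: 24.08
position: [0.1975, -0.5452, 0.2052]
ee_rot: [-0.188, -0.68, -0.185, 0.684]
contact_force: [0.1, 0.7, 0.8]
width: 0.0428
```

```bash
python3 - <<'E'
from h import *
st();t=shot('top','pics/tf.png');s=shot('side','pics/sf.png')
t0=load('pics/top0.npz');s0=load('pics/side0.npz');s3=load('pics/s3.npz');s13=load('pics/s13.npz')
df=lambda a,b,P,r:(lambda u,v:round(np.abs(a['img'][v-r:v+r,u-r:u+r].astype(int)-b['img'][v-r:v+r,u-r:u+r]).mean(),2))(*px(a,P)[0].astype(int))
S=[.483,-.27,.11]
print('selector vs start(click3): top',df(t0,t,S,9),'side',df(s0,s,S,14),' vs off: side',df(s3,s,S,14))
c=np.array([.5166,-.114]);yaw=np.radians(-4.76);w=lambda x,y,z:[*(c+rz([x,y],yaw)[0]),z]
print('keeper tip vs pressed home',df(s13,s,w(-.085,0,.107),8))
# bar centreline in top view: bright columns at several x, z=.107
g=cv2.cvtColor(t['img'],cv2.COLOR_RGB2GRAY).astype(float)
for x in(.05,.03,0,-.045):
    ys=np.arange(-.05,.05,.0005);q=px(t,[w(x,y,.107) for y in ys]);val=cv2.remap(g.astype(np.float32),q[:,0].astype(np.float32),q[:,1].astype(np.float32),1).ravel()
    b=ys[val>(val.max()+np.median(np.r_[val[:10],val[-10:]]))/2];print(x,'bar y',b.min(),b.max(),val[::20].round())
for n,a,b in(('top',t0,t),('side',s0,s)):
    m=np.abs(a['img'].astype(int)-b['img']).sum(2)>90;m=cv2.morphologyEx(m.astype(np.uint8),cv2.MORPH_OPEN,np.ones((3,3)))
    k,_,stt,ce=cv2.connectedComponentsWithStats(m);print(n,[(ce[i].round().tolist(),int(stt[i,4])) for i in range(1,k) if stt[i,4]>25])
# moulds hole positions
for y in(.05,-.05): print('mould exp px side',px(s,[w(-.031,y,.095)])[0],'top',px(t,[w(-.031,y,.095)])[0])
E
```

```text
t 24.08 pos [ 0.1975 -0.5452  0.2052] jaw -59.39 F [0.12 0.68 0.84] Mz 0.014 w 0.0428 q [-1.34  0.28  1.5  -0.    1.35 -0.3 ]
selector vs start(click3): top 0.8 side 1.24  vs off: side 14.66
keeper tip vs pressed home 3.49
0.05 bar y -0.019999999999999976 0.02050000000000006 [130. 125. 130. 184. 234. 234. 234. 192.  82. 102.]
0.03 bar y -0.019499999999999976 0.02000000000000006 [122. 121. 120. 169. 234. 234. 234. 180.  76.  98.]
0 bar y -0.018499999999999975 0.02000000000000006 [154. 155. 154. 179. 234. 234. 234. 200. 107. 145.]
-0.045 bar y -0.017999999999999974 0.02050000000000006 [133. 120. 118. 158. 234. 233. 233. 204. 166. 153.]
top [([319.0, 199.0], 1342), ([356.0, 240.0], 1710), ([228.0, 232.0], 423), ([344.0, 261.0], 79), ([194.0, 281.0], 423), ([530.0, 351.0], 29), ([591.0, 358.0], 103), ([573.0, 364.0], 116), ([608.0, 364.0], 41), ([551.0, 375.0], 59), ([546.0, 388.0], 240), ([583.0, 399.0], 38), ([624.0, 406.0], 233), ([594.0, 405.0], 36), ([596.0, 411.0], 43), ([633.0, 414.0], 62), ([577.0, 414.0], 39), ([585.0, 434.0], 258), ([419.0, 430.0], 146), ([576.0, 447.0], 30), ([611.0, 475.0], 38), ([634.0, 478.0], 33)]
side [([528.0, 56.0], 57), ([503.0, 109.0], 49), ([301.0, 205.0], 161), ([333.0, 211.0], 636), ([263.0, 220.0], 825), ([314.0, 230.0], 351), ([272.0, 236.0], 274), ([336.0, 239.0], 46), ([251.0, 274.0], 350), ([237.0, 334.0], 1190), ([274.0, 391.0], 1482)]
mould exp px side [321.74978847 228.94871941] top [336.7472064  247.69069227]
mould exp px side [341.43794739 207.75164851] top [375.44550914 249.9066784 ]
```

```bash
python3 -c "
from h import *
print(manip.sign_off())"
```

```text
the job is handed in; nothing more can be done
None
```

I did the job in the order asked and handed it in at about 24 s on the robot's clock. The hand-in reports no verdict.

**What I did:**
- **Selector off:** I turned it from the third click back to the off stop.
- **Moulds:** I found two on the bench. I set them upright in the two near bays.
- **Keeper:** I swung it closed by the knob until it stopped firm.
- **Selector on:** I turned it three clicks up from the off stop, then moved the arm clear.

**Last checks:**
- **Selector:** It looks the same as in the starting pictures, where the pointer was at the third dot.
- **Keeper:** It lies along the plate's middle to within about 1 mm, or about 0.01 rad by my measurement. It did not move when I pushed harder (10 to 13 N), so I take it as home.
- **Moulds:** A close-up after placing showed both upright in their bays. The contact height while lowering showed each one resting on the plate.
- **Bystanders:** Comparing the first and last pictures shows no change where they stand.

**What went wrong or disagreed:**
- **Fingertip height:** The fingertips sit about 19 to 25 mm higher than the reported tool position. Because of this, my first grasp of mould 1 closed on its top with about 16 N. It looked unmoved afterwards, and I corrected for the offset from then on.
- **Pictures:** I reached the 16-picture limit before the end. The last selector setting and the keeper after release were checked by image measurements only, not by eye. The comparison at the keeper's tip showed a small difference (3.5 grey levels), but the gripper was still in the earlier picture.

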